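# Wedge the rocking field balance level

## Robot

A 6-joint arm with a two-finger parallel gripper is mounted at the origin on the work surface. World frame = base frame: x ahead of the robot, y to its left, z up, the work surface at z = 0. Lengths are in m, angles in rad, forces in N, time in s.
With the tool pointing down it reaches from about 0.275 to 0.975 m from the base axis. Payload 8.4 kg.
Tool frame: the origin (TCP) lies midway between the tips of the shut fingers; the grasp point (between the pads) lies 19 mm behind it; z points along the fingers, y is the line along which they close (so a half turn about z gives the same grasp; the last joint's range is limited). The gripper opens to 92 mm and grips with 3 to 60 N. Pads are 20 mm wide; open, the fingers measure 128 mm over their backs; the gripper's body (75 mm by 189 mm) begins 69 mm behind the grasp point.
Start: joints at [1.292, 0.353, 1.633, -0, 1.155, -0.002], TCP at [0.171, 0.601, 0.215] pointing down, gripper open.
Joint ranges: [-2.63, 2.63], [-0.92, 2.1], [0.06, 2.66], [-1.3, 4.44], [0, 2.69], [-3.02, 3.02]. Speed limits (rad/s): [2.22, 2.22, 2.79, 3.14, 3.14, 3.14].

## Interface

Orientations are given as a rotation vector (axis times angle).
In Python, from workcell import ctrl, vision gives the robot as it stands. The module is installed in compiled form; this text tells all that it offers.
- The arm moves only by the shell command python3 -m handwheel 'ROWS' [FORCE]. ROWS is JSON, a list of rows, each an object with "xyz": the shift along the tool's x, y, z scaled (see below), a list of three; "dr": the turn, a rotation vector about the tool's x, y, z scaled (see below), a list of three; "jaw": the gripper command: -1 is fully open, 1 is shut, values between are in proportion. A call has 1 to 10 rows; each row shifts and turns the commanded pose from where the row before left it, along the tool's axes as they then stand; what a row does not reach is not made up. The controller multiplies each number of a shift by 20 mm and each number of a turn by 5 degrees. A row lasts 1/12 s, in which the tool goes at most 41.7 mm and 7.16 degrees, less where a joint would pass 70% of its speed; a pose out of reach is approached as far as the arm can. A call with a number of a shift or a turn outside -1 to 1 is refused whole. A call with a gripper value outside its range is refused whole. The fingers move at their own pace and stop on an object; FORCE is the grip in N (left out, the last holds). Time passes only in rows, so rows that do not move let the fingers close. It gives the time, the measured TCP pose, the force, the opening and the grip force at its end, in the units of the state.
- ctrl.get_state(): the state, without advancing time (a new reading comes with each control period).
- vision.capture(name): name is "scene" or "top" or "wrist"; returns (picture, depth): 384x512x3 uint8, red, green, blue; 384x512 float32, m along the optical axis (not along the pixel's ray), 0 where there is no reading.
- vision.get_calibration(name): a dict with "camera_matrix" (3x3 intrinsics, pixels), "rvec" (rotation vector, rad) and "tvec" (3), from world to camera coordinates, as OpenCV has them. Camera axes: x right, y down, z forward; pixel columns grow to the right and rows downward; lengths in m; the calibration is good to about 2 mm. A picture is of the moment at which its call begins: read the wrist's pose just before it. get_calibration takes no time and is no camera call; for the wrist camera it gives the pose at the moment of the call.
- ctrl.job_done(): hands the job in; it is judged then, once.
The state is a dict: "time_s": time; "q": joint angles; "dq": joint speeds; "tau": joint torques, N m; "tool_pos": TCP position; "eef_rot": TCP orientation; "force": force on the tool from outside, world axes, zero at the start; "ft_torque": the same for the moment, N m; "gripper_width": finger opening in m; "grip_force": force on a finger pad.
Only numpy, scipy, OpenCV 4.12 (cv2) and the standard library are available. Lean on these libraries where they do the work, as an engineer would, in place of code of your own. Each camera call takes 0.05 s, during which the arm holds its last target. There are 200 camera calls.

## Task

The white balance rocks because the foot under its yellow-dotted corner is too short. With the fingers, push the orange wedge along the table, thin end first, under that foot until the balance stands level and no longer rocks, then take the hand away. Only push the wedge, never lift it, do not touch or shove the balance, and leave the tube, the rack and the tip box where they stand.

Things in the scene. Friction and masses are not known exactly. Their poses are not given: they have to be found in the camera images.
- wedge: Loose orange wedge lying flat, 120 g, 130 mm long (x), 50 mm wide (y). Origin: centre of the flat underside. +x points to the thin end, 65 mm ahead, 2 mm thick; the upright tail face is 65 mm behind, 18 mm high. The top slopes evenly, 1 mm per 8 mm. The thin end starts 50-100 mm short of the foot's centre, up to 55 mm to a side, pointing within 0.25 rad of the foot's x axis.
- short_foot (a point): Lowest point of the short foot: a steel ball foot of 20 mm radius, under the yellow dot. It touches the table at the start, and the balance is level when it is 8 mm up: its centre is then about 48 mm behind the wedge's thin end. z: the balance's upward normal, x: along its edge to the foot 200 mm away, y: to the foot 140 mm away. The wedge comes from the free -x side, pushed along +x.
- pan (a point): Centre of the top of the steel weighing pan (104 mm across), 79 mm above the table when level. Axes as for the short foot; z, the upward normal, leans 0.07 rad (4 degrees) towards the short foot at the start. Casing 150 mm along x, 172 mm along y, top 68 mm high; the grey bars with the feet reach 22 mm beyond the foot centres, undersides of bars 28 mm and casing 26 mm high.
- balance: The whole white balance, loose, about 2.2 kg; black dots and rubber feet on its other three corners. Origin: on the table under the short foot at the start; these axes are level at the start, so use the points' axes instead. 3 to 4 N rest on the short foot: the wedge takes 4 to 10 N of push once under it, and then stays by friction.
- tube_mid (a point): Middle of a standing capped sample tube, 36 mm across the blue cap, 100 mm tall; 50 mm above the table. To be left standing.
- rack_mid (a point): Middle of an orange tube rack, 90 x 120 mm, 60 mm tall with its tubes; 30 mm above the table. To be left alone.
- tip_box_mid (a point): Middle of a light blue pipette tip box, 120 x 85 mm, 66 mm tall; 29 mm above the table. To be left alone.
Not all that is in view belongs to the job. Of the things that look like the wedge, the largest one is meant.

How it is judged:
On the way:
1. the fingers push the wedge in under the foot (contact force between wedge and balance above 0.5 N and contact force between the fingers and wedge above 0.5 N), for 0.1 s.
At the end, for the whole second after the job is handed in: The balance is level within 0.016 rad (about 0.9 degrees), its short foot rests on the wedge (more than 0.8 N, foot over the wedge), the wedge lies on the table at rest, and nothing is touched by the robot (angle between pan's own z axis and vertical below 0.016 rad and contact force between wedge and balance above 0.8 N and horizontal distance between short_foot and wedge below 0.065 m and height (world z) of wedge below 0.005 m and linear speed of wedge below 0.01 m/s and height (world z) of pan below 0.09 m).
It fails at once if the wedge is lifted off the table or tipped up (height (world z) of wedge above 0.012 m or angle between wedge's own z axis and vertical above 0.2 rad).
It fails at once if the balance is shoved more than 25 mm or lifted (distance of pan from where it was at the start of the episode above 0.025 m or height (world z) of short_foot above 0.02 m).
It fails at once if the robot touches the balance with more than 2 N (contact force between any of the arm, the fingers and balance above 2 N).
It fails at once if the tube, rack or tip box is moved more than 20 mm (distance of any of tube_mid, rack_mid, tip_box_mid from where it was at the start of the episode above 0.02 m).
It also fails if it takes over 64 s, if anything falls off the work surface, if the arm or the gripper's body presses on something with over 40 N, if the wrist force passes 120 N, or if a joint passes its speed limit or range.

## Working session

There is one attempt and no reset: what is moved stays moved. The work goes in short steps, Python scripts to look and compute and a shell command to move; the robot and the scene stay as the last step left them, time stands still between calls to the robot, and variables do not carry over. Pictures are saved under pics/ and viewed, at most 10 in all, crops included, and the job is handed in when it is done.

```bash
mkdir -p pics; cat > h.py <<'E'
import numpy as np,cv2
from workcell import ctrl,vision
def cal(n):
    c=vision.get_calibration(n);K=np.array(c["camera_matrix"]);R=cv2.Rodrigues(np.array(c["rvec"],float))[0];return K,R,np.array(c["tvec"],float).ravel()
def px2w(K,R,t,D,u,v):
    d=D[int(v),int(u)];return R.T@(np.linalg.inv(K)@[u,v,1]*d-t)
def ray(K,R,t,u,v,z):
    o=-R.T@t;d=R.T@np.linalg.inv(K)@[u,v,1];return o+d*(z-o[2])/d[2]
def proj(K,R,t,P):
    p=K@(R@np.array(P,float)+t);return p[:2]/p[2]
E
python3 - <<'E'
from h import *
for n in("scene","top"):
    c=cal(n);a,d=vision.capture(n);np.savez(f"pics/{n}0.npz",a=a,d=d,K=c[0],R=c[1],t=c[2])
    cv2.imwrite(f"pics/{n}0.png",cv2.resize(a[:,:,::-1],(800,600),interpolation=cv2.INTER_CUBIC))
    print(n,-c[1].T@c[2],c[0][0,0])
print(ctrl.get_state())
E
```

```text
scene [ 1.29028147 -0.44227525  0.75594591] 425.0206183041867
top [0.43962733 0.04153723 1.1093593 ] 454.1371813002329
{'time_s': 0.1, 'q': array([ 1.29157150e+00,  3.53602751e-01,  1.63404480e+00, -4.96804641e-07,
        1.15518704e+00, -2.40852297e-03]), 'dq': array([-2.02506135e-03, -7.45249740e-04, -2.39286590e-03,  8.51147765e-04,
        4.50636662e-05,  1.92209026e-04]), 'tau': array([-1.13068108e-03, -5.94900727e+01, -3.34929049e+01,  6.98299916e-02,
        1.84177636e-02,  1.50836843e-05]), 'tool_pos': array([0.17069411, 0.60078557, 0.21393026]), 'eef_rot': array([-4.33410686e-01, -3.11137646e+00,  1.93151365e-03]), 'force': array([-0.008439  , -0.00288428,  0.18228762]), 'ft_torque': array([0.01194305, 0.02578208, 0.0541914 ]), 'grip_force': 0.0, 'gripper_width': 0.09208184653656956}
```

View pics/top0.png

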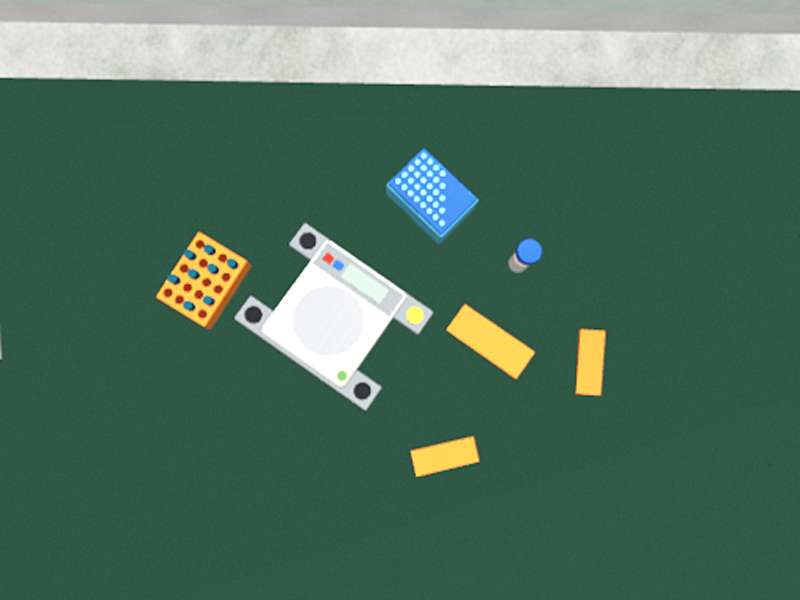

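View pics/scene0.png

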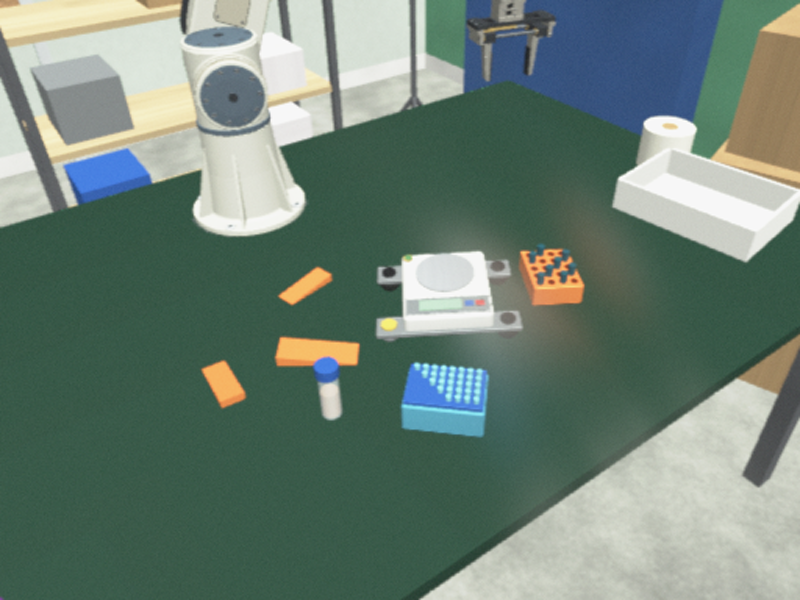

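Top view (800x600 px): the large wedge has its corners at about (463,305), (534,351), (517,378) and (447,332). The yellow dot is at (415,315), the black dots at (308,241), (362,391) and (253,314), and the tube cap at (530,250). The scene view shows the same layout, with the thick end of the wedge away from the balance.

```bash
python3 - <<'E'
from h import *
for n in("top","scene"):
    z=np.load(f"pics/{n}0.npz");a,D,K,R,t=[z[k] for k in"adKRt"]
    hsv=cv2.cvtColor(a,cv2.COLOR_RGB2HSV)
    seed=(490,342) if n=="top" else (317,352)
    m=cv2.inRange(hsv,(8,110,100),(24,255,255));_,l,s,c=cv2.connectedComponentsWithStats(m)
    k=l[int(seed[1]*.64),int(seed[0]*.64)];vv,uu=np.nonzero(l==k);
    print(n,"area",len(vv),"depth zs")
    P=np.array([px2w(K,R,t,D,u,v) for u,v in zip(uu,vv) if D[v,u]>0])
    if n=="scene":P=P[P[:,2]>-1]
    A=np.c_[P[:,:2],np.ones(len(P))];co=np.linalg.lstsq(A,P[:,2],rcond=None)[0];print("slope",co, P.mean(0),P[:,2].min(),P[:,2].max())
    if n=="top":
        r=cv2.minAreaRect(np.c_[uu,vv].astype(np.float32));b=cv2.boxPoints(r);
        for p in b: 
            q=ray(K,R,t,*p,.01); print(p/.64,q, ray(K,R,t,*p,co@[q[0],q[1],1]))
    y=cv2.inRange(hsv,(25,120,150),(34,255,255));_,l,s,c=cv2.connectedComponentsWithStats(y)
    for i in range(1,len(s)):
        if s[i,4]>30:print("yellow",c[i]/.64,s[i,4],px2w(K,R,t,D,*c[i]))
    if n=="top":
        for u,v in[(308,241),(362,391),(253,314),(415,315),(327,320),(530,250),(432,197)]:print((u,v),px2w(K,R,t,D,u*.64,v*.64))
    else:
        for u,v in[(388,325),(508,318),(389,273),(497,267),(444,272)]:print((u,v),px2w(K,R,t,D,u*.64,v*.64))
E
```

```text
top area 1215 depth zs
slope [-0.09974477 -0.06300822  0.0544849 ] [ 0.52582723 -0.11418606  0.00923104] -0.004691442175234978 0.02221929205993539
[444.3707  329.52313] [ 0.54216892 -0.04325301  0.01      ] [ 0.54280956 -0.04378274  0.00313168]
[464.56754 301.06403] [ 0.58733551 -0.07455279  0.01      ] [ 0.58859865 -0.07554555  0.00059869]
[535.49744 351.4014 ] [ 0.51040563 -0.18475337  0.01      ] [ 0.51006984 -0.1836798   0.01521558]
[515.3006 379.8605] [ 0.46601971 -0.15315201  0.01      ] [ 0.46583602 -0.15179695  0.0176517 ]
yellow [414.2339939  314.57698171] 82 [0.56241803 0.00461231 0.03094003]
(308, 241) [0.6728906  0.1696656  0.03804925]
(362, 391) [0.44510437 0.08178359 0.03797334]
(253, 314) [0.55748661 0.24783585 0.0474323 ]
(415, 315) [0.56179468 0.00343038 0.03086313]
(327, 320) [0.54683898 0.13339048 0.07980235]
(530, 250) [ 0.65125781 -0.15952362  0.10090845]
(432, 197) [ 0.74030457 -0.01947425  0.05697117]
scene area 796 depth zs
slope [-0.04627346 -0.08651235  0.02193004] [ 0.52576253 -0.11651071  0.0076808 ] -0.005347317530191999 0.019205635362595154
yellow [388.28125    323.98097826] 46 [0.56722908 0.0043691  0.03415382]
(388, 325) [0.56760352 0.00348904 0.03261292]
(508, 318) [0.67721501 0.17225059 0.03882891]
(389, 273) [0.45275623 0.08187095 0.03928871]
(497, 267) [0.56260244 0.24676632 0.04630754]
(444, 272) [0.55244692 0.13204655 0.07828874]
```

```bash
R='{"xyz":[-0.88,-1,0],"dr":[0,0,0],"jaw":-0.8}'; : ; python3 -m handwheel '[{"xyz":[-0.88,-1,0],"dr":[0,0,0.4],"jaw":-0.8},{"xyz":[-0.88,-1,0],"dr":[0,0,0],"jaw":-0.8},{"xyz":[-0.88,-1,0],"dr":[0,0,0],"jaw":-0.8},{"xyz":[-0.88,-1,0],"dr":[0,0,0],"jaw":-0.8},{"xyz":[-0.88,-1,0],"dr":[0,0,0],"jaw":-0.8},{"xyz":[-0.88,-1,0],"dr":[0,0,0],"jaw":-0.8},{"xyz":[-0.88,-1,0],"dr":[0,0,0],"jaw":-0.8},{"xyz":[-0.88,-1,0],"dr":[0,0,0],"jaw":-0.8},{"xyz":[-0.88,-1,0],"dr":[0,0,0],"jaw":-0.8},{"xyz":[-0.88,-1,0],"dr":[0,0,0],"jaw":-0.8}]'
```

```text
time_s: 0.93
tool_pos: [0.2779, 0.3559, 0.2144]
eef_rot: [-0.487, -3.103, 0.001]
force: [-0.0, -0.3, 0.3]
gripper_width: 0.0829
grip_force: 0.0
```

```bash
python3 -m handwheel '[{"xyz":[-0.88,-1,0],"dr":[0,0,0],"jaw":0.8},{"xyz":[-0.88,-1,0],"dr":[0,0,0],"jaw":0.8},{"xyz":[-0.88,-1,0],"dr":[0,0,0],"jaw":0.8},{"xyz":[-0.88,-1,0],"dr":[0,0,0],"jaw":0.8},{"xyz":[-0.88,-1,0],"dr":[0,0,0],"jaw":0.8},{"xyz":[-0.88,-1,0],"dr":[0,0,0],"jaw":0.8},{"xyz":[-0.88,-1,0],"dr":[0,0,0],"jaw":0.8},{"xyz":[-0.88,-1,0],"dr":[0,0,0],"jaw":0.8},{"xyz":[-0.88,-1,0],"dr":[0,0,0],"jaw":0.8},{"xyz":[-0.88,-1,0],"dr":[0,0,0],"jaw":0.8}]' && python3 -m handwheel '[{"xyz":[-0.88,-1,0],"dr":[0,0,0],"jaw":0.8},{"xyz":[-0.88,-1,0],"dr":[0,0,0],"jaw":0.8},{"xyz":[-0.88,-1,0],"dr":[0,0,0],"jaw":0.8},{"xyz":[-0.88,-1,0],"dr":[0,0,0],"jaw":0.8},{"xyz":[-0.88,-1,0],"dr":[0,0,0],"jaw":0.8},{"xyz":[-0.8,-1,0],"dr":[0,0,0.9],"jaw":0.8},{"xyz":[-0.8,-1,0],"dr":[0,0,0.9],"jaw":0.8},{"xyz":[0,0,0],"dr":[0,0,0.8],"jaw":0.8},{"xyz":[0,0,0],"dr":[0,0,0.8],"jaw":0.8},{"xyz":[0,0,0],"dr":[0,0,0],"jaw":0.8}]'
cat > tgt.py <<'E'
from h import *
import sys
def go(x,y,z,ang=None):
    s=ctrl.get_state();R=cv2.Rodrigues(np.array(s["eef_rot"]))[0];d=R.T@(np.array([x,y,z])-s["tool_pos"])
    a=np.degrees(np.arctan2(R[1,1],R[0,1]));print("pos",s["tool_pos"].round(4),"tool y ang",a.round(2),"tilt z",R[:,2].round(3),"shift units",(d/.02).round(2),"turn units",None if ang is None else round((a-ang)/5,2))
if __name__=="__main__":go(*map(float,sys.argv[1:]))
E
python3 - <<'E'
from h import *
from tgt import go
go(.556,-.155,.2,55)
c=cal("wrist");a,d=vision.capture("wrist");np.savez("pics/w1.npz",a=a,d=d,K=c[0],R=c[1],t=c[2])
cv2.imwrite("pics/w1.png",cv2.resize(a[:,:,::-1],(800,600),interpolation=cv2.INTER_CUBIC));print(-c[1].T@c[2])
E
```

```text
time_s: 1.77
tool_pos: [0.3841, 0.1116, 0.2145]
eef_rot: [-0.488, -3.103, 0.0]
force: [1.0, 0.0, 0.3]
gripper_width: 0.0185
grip_force: 0.0
time_s: 2.6
tool_pos: [0.4532, -0.0583, 0.2143]
eef_rot: [-0.947, -2.995, 0.0]
force: [0.3, 0.8, -0.6]
gripper_width: 0.0092
grip_force: 0.0
pos [ 0.4532 -0.0583  0.2143] tool y ang 54.9 tilt z [-0.001  0.    -1.   ] shift units [-6.99 -1.    0.71] turn units -0.02
[ 0.38684035 -0.01049152  0.38392829]
```

View pics/w1.png

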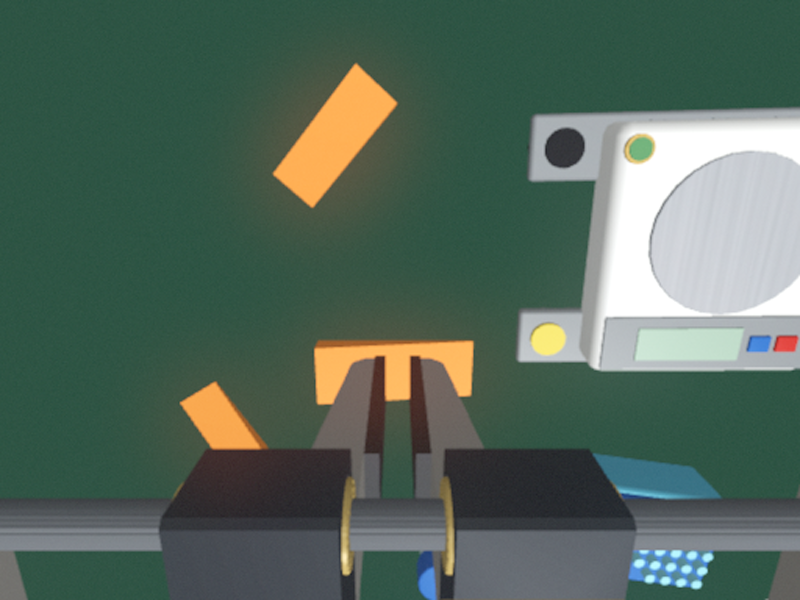

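The wrist view shows the wedge between (315,343) and (473,397), with its thin-end corners at (473,341) and (473,397) and its tail top corners at (315,348) and (317,404). The yellow dot is at (548,339). The camera sits on the side away from the tube.

```bash
python3 - <<'E'
from h import *
z=np.load("pics/w1.npz");a,D,K,R,t=[z[k] for k in"adKRt"]
for u,v,h in[(473,341,.002),(473,397,.002),(315,348,.018),(317,404,.018),(315,342,0)]:print(ray(K,R,t,u*.64,v*.64,h))
W=[ray(K,R,t,u*.64,v*.64,h)[:2] for u,v,h in[(473,341,.002),(473,397,.002),(315,348,.018),(317,404,.018)]]
for u,v in[(548,339),(565,147)]:print("dot",px2w(K,R,t,D,u*.64,v*.64))
f=px2w(K,R,t,D,548*.64,339*.64)[:2]
th=(W[0]+W[1])/2;ta=(W[2]+W[3])/2;e=th-ta;print("len",np.linalg.norm(e),"ang",np.degrees(np.arctan2(e[1],e[0])),"ctr",(th+ta)/2)
g=np.radians(56.1);X=np.array([np.cos(g),np.sin(g)]);Y=np.array([-X[1],X[0]]);print("thin->foot along,left",(f-th)@X,(f-th)@Y)
E
```

```text
[ 0.54462816 -0.04339301  0.002     ]
[ 0.58834768 -0.0713211   0.002     ]
[ 0.46999069 -0.14904759  0.018     ]
[ 0.51051996 -0.17848578  0.018     ]
[ 0.4698063  -0.15253604  0.        ]
dot [0.56323638 0.00713379 0.03360755]
dot [0.44693841 0.08486689 0.04127109]
len 0.13089850202471368 ang 54.38192472373459 ctr [ 0.52837162 -0.11056187]
thin->foot along,left 0.051714660766348196 0.03866827664670325
```

```bash
python3 -m handwheel '[{"xyz":[-0.9,-0.1,0],"dr":[0,0,0],"jaw":0.8},{"xyz":[-0.9,-0.1,0],"dr":[0,0,0],"jaw":0.8},{"xyz":[-0.9,-0.1,0],"dr":[0,0,0],"jaw":0.8},{"xyz":[-0.9,-0.1,0],"dr":[0,0,0],"jaw":0.8},{"xyz":[-0.9,-0.1,0],"dr":[0,0,0],"jaw":0.8},{"xyz":[-0.9,-0.1,0],"dr":[0,0,0],"jaw":0.8},{"xyz":[-0.9,-0.1,0],"dr":[0,0,0],"jaw":0.8},{"xyz":[-0.8,-0.1,0],"dr":[0,0,0],"jaw":0.8},{"xyz":[0,0,0],"dr":[0,0,0],"jaw":0.8},{"xyz":[0,0,0],"dr":[0,0,0],"jaw":0.8}]' && python3 -m handwheel '[{"xyz":[0,0,1],"dr":[0,0,0],"jaw":0.8},{"xyz":[0,0,1],"dr":[0,0,0],"jaw":0.8},{"xyz":[0,0,1],"dr":[0,0,0],"jaw":0.8},{"xyz":[0,0,1],"dr":[0,0,0],"jaw":0.8},{"xyz":[0,0,1],"dr":[0,0,0],"jaw":0.8},{"xyz":[0,0,1],"dr":[0,0,0],"jaw":0.8},{"xyz":[0,0,1],"dr":[0,0,0],"jaw":0.8},{"xyz":[0,0,1],"dr":[0,0,0],"jaw":0.8},{"xyz":[0,0,1],"dr":[0,0,0],"jaw":0.8},{"xyz":[0,0,0],"dr":[0,0,0],"jaw":0.8}]'; python3 tgt.py .559 -.154 .006 54.4
```

```text
time_s: 3.48
tool_pos: [0.5606, -0.1519, 0.2142]
eef_rot: [-0.938, -2.997, -0.0]
force: [0.7, 0.1, 0.0]
gripper_width: 0.0094
grip_force: 0.0
time_s: 4.32
tool_pos: [0.5575, -0.1504, 0.0315]
eef_rot: [-0.936, -2.992, 0.0]
force: [-0.4, 0.3, -0.1]
gripper_width: 0.009
grip_force: 0.0
pos [ 0.5575 -0.1504  0.0315] tool y ang 55.25 tilt z [-0.006  0.002 -1.   ] shift units [-0.17 -0.1   1.27] turn units 0.17
```

```bash
python3 -m handwheel '[{"xyz":[0,0,0.65],"dr":[0,0,0.15],"jaw":0.8},{"xyz":[0,0,0.6],"dr":[0,0,0],"jaw":0.8},{"xyz":[0,0,0],"dr":[0,0,0],"jaw":0.8},{"xyz":[0.25,0,0],"dr":[0,0,0],"jaw":0.8},{"xyz":[0.25,0,0],"dr":[0,0,0],"jaw":0.8},{"xyz":[0.2,0,0],"dr":[0,0,0],"jaw":0.8},{"xyz":[0.2,0,0],"dr":[0,0,0],"jaw":0.8},{"xyz":[0.2,0,0],"dr":[0,0,0],"jaw":0.8},{"xyz":[0.2,0,0],"dr":[0,0,0],"jaw":0.8}]' && python3 -m handwheel '[{"xyz":[0.2,0,0],"dr":[0,0,0],"jaw":0.8},{"xyz":[0.2,0,0],"dr":[0,0,0],"jaw":0.8},{"xyz":[0.2,0,0],"dr":[0,0,0],"jaw":0.8},{"xyz":[0.2,0,0],"dr":[0,0,0],"jaw":0.8},{"xyz":[0.2,0,0],"dr":[0,0,0],"jaw":0.8},{"xyz":[0,0,0],"dr":[0,0,0],"jaw":0.8},{"xyz":[0,0,0],"dr":[0,0,0],"jaw":0.8}]'; python3 - <<'E'
from h import *
from tgt import go
go(.559,-.154,.006,54.4)
for n in("wrist",):
    c=cal(n);a,d=vision.capture(n);np.savez("pics/w2.npz",a=a,d=d,K=c[0],R=c[1],t=c[2])
    cv2.imwrite("pics/w2.png",cv2.resize(a[:,:,::-1],(800,600),interpolation=cv2.INTER_CUBIC))
E
```

```text
time_s: 5.07
tool_pos: [0.5398, -0.1368, 0.0101]
eef_rot: [0.96, 2.99, 0.0]
force: [0.9, -0.7, 0.3]
gripper_width: 0.0093
grip_force: 0.5
time_s: 5.65
tool_pos: [0.5228, -0.125, 0.0094]
eef_rot: [-0.96, -2.99, 0.0]
force: [0.7, -0.5, -0.0]
gripper_width: 0.0085
grip_force: 0.0
pos [ 0.5228 -0.125   0.0094] tool y ang 54.4 tilt z [-0.001  0.    -1.   ] shift units [-2.32 -0.12  0.17] turn units 0.0
```

View pics/w2.png

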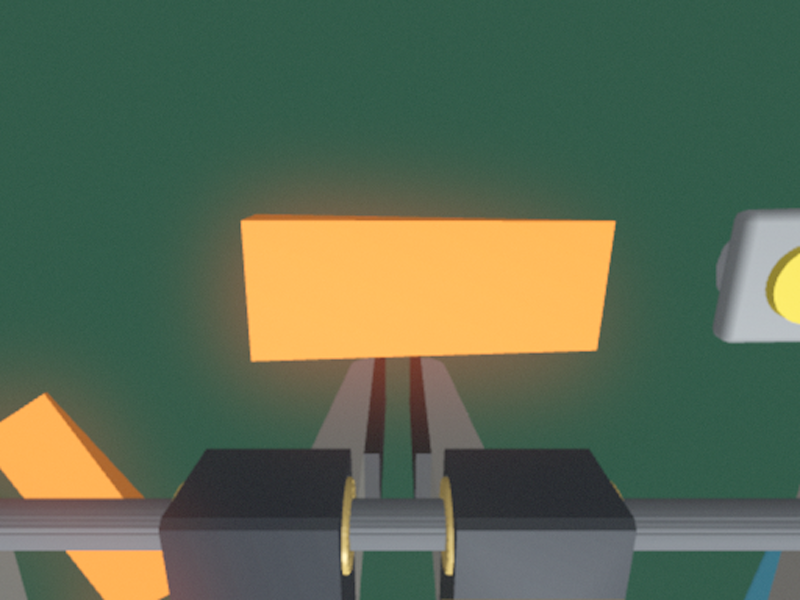

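The wedge has moved square ahead of the fingers. Its thin corners are at (615,221) and (598,350), its tail top corners at (242,222) and (251,361), and the yellow dot is at the right edge near (798,286). I'll measure the remaining lateral error.

```bash
cat > m.py <<'E'
from h import *
def m(f,pts,foot=(.5635,.0065)):
    z=np.load(f);a,D,K,R,t=[z[k] for k in"adKRt"]
    W=[ray(K,R,t,u*.64,v*.64,h)[:2] for (u,v),h in zip(pts,[.002,.002,.018,.018])]
    th=(W[0]+W[1])/2;ta=(W[2]+W[3])/2;e=th-ta;g=np.radians(56.1);X=np.array([np.cos(g),np.sin(g)]);Y=np.array([-X[1],X[0]]);f=np.array(foot)
    print("len",np.linalg.norm(e),"width",np.linalg.norm(W[0]-W[1]),"ang",np.degrees(np.arctan2(e[1],e[0])),"thin",th,"tail",ta,"thin->foot along,left",(f-th)@X,(f-th)@Y)
    e/=np.linalg.norm(e);print("in wedge axes",(f-th)@e,(f-th)@[-e[1],e[0]])
E
python3 - <<'E'
from m import *
m("pics/w2.npz",[(615,221),(598,350),(242,222),(251,361)])
z=np.load("pics/w2.npz");a,D,K,R,t=[z[k] for k in"adKRt"];print(px2w(K,R,t,D,505,286*.64))
E
```

```text
len 0.12985510959119279 width 0.0499518867001855 ang 53.47057017257733 thin [ 0.54118557 -0.04038713] tail [ 0.46389118 -0.14473236] thin->foot along,left 0.05136265871366389 0.007629813526486523
in wedge axes 0.05095855479882129 0.009978098887102573
[ 5.58814943e-01 -4.78757585e-04  3.29823513e-02]
```

```bash
python3 -m handwheel '[{"xyz":[0,0,0.15],"dr":[0,0,-0.25],"jaw":0.8},{"xyz":[0.05,0,0],"dr":[0,0,-0.25],"jaw":0.8},{"xyz":[0.1,0,0],"dr":[0,0,0],"jaw":0.8},{"xyz":[0.1,0,0],"dr":[0,0,0],"jaw":0.8},{"xyz":[0.05,0,0],"dr":[0,0,0],"jaw":0.8},{"xyz":[0,0,0],"dr":[0,0,0],"jaw":0.8},{"xyz":[0,0,0],"dr":[0,0,0],"jaw":0.8}]'; python3 - <<'E'
from h import *
from tgt import go
go(.4,-.2,.006,56.1-90)
for n in("wrist",):
    c=cal(n);a,d=vision.capture(n);np.savez("pics/w3.npz",a=a,d=d,K=c[0],R=c[1],t=c[2])
    cv2.imwrite("pics/w3.png",cv2.resize(a[:,:,::-1],(800,600),interpolation=cv2.INTER_CUBIC))
E
```

```text
time_s: 6.28
tool_pos: [0.5182, -0.1219, 0.0066]
eef_rot: [-0.895, -3.011, -0.0]
force: [-0.4, -0.0, -0.2]
gripper_width: 0.0094
grip_force: 0.0
pos [ 0.5182 -0.1219  0.0066] tool y ang 56.89 tilt z [-0.  0. -1.] shift units [ 2.82 -6.5   0.03] turn units 18.16
```

View pics/w3.png

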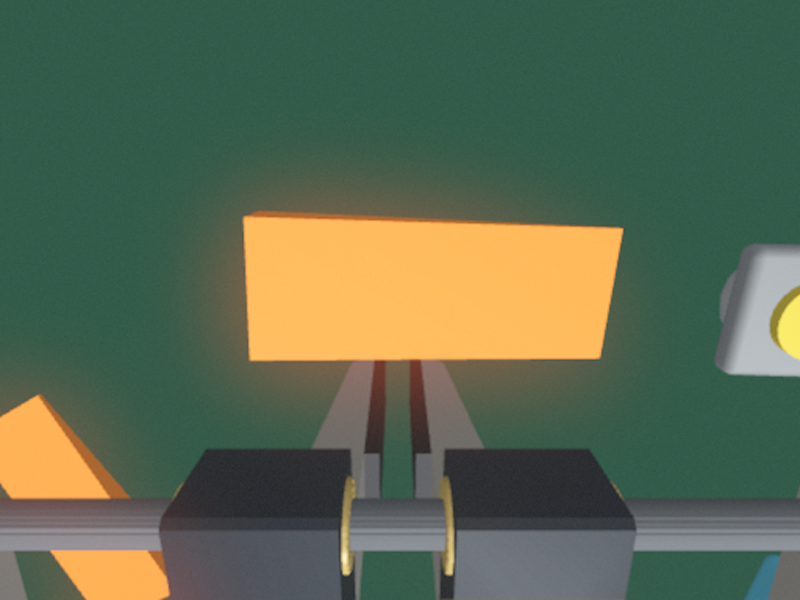

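The thin corners are now at (622,229) and (601,358), and the tail top corners at (245,218) and (249,361). The ball's front edge is at about (722,303).

```bash
python3 - <<'E'
from m import *
m("pics/w3.npz",[(622,229),(601,358),(245,218),(249,361)])
E
```

```text
len 0.12983828760810817 width 0.049677945040816816 ang 54.29157157862085 thin [ 0.53547495 -0.03707771] tail [ 0.45969344 -0.1425061 ] thin->foot along,left 0.051800874854620774 0.0010441167819060062
in wedge axes 0.05174212431855284 0.0026783178604794008
```

```bash
python3 -m handwheel '[{"xyz":[-0.5,0,0],"dr":[0,0,0],"jaw":0.8},{"xyz":[-0.2,0,-1],"dr":[0,0,0],"jaw":0.8},{"xyz":[0,0,-1],"dr":[0,0,0],"jaw":0.8},{"xyz":[0,0,-1],"dr":[0,0,0],"jaw":0.8},{"xyz":[0,0,-1],"dr":[0,0,0.4],"jaw":0.8},{"xyz":[0,0,-1],"dr":[0,0,1],"jaw":0.8},{"xyz":[0,0,0],"dr":[0,0,1],"jaw":0.8},{"xyz":[0,0,0],"dr":[0,0,1],"jaw":0.8},{"xyz":[0,0,0],"dr":[0,0,1],"jaw":0.8},{"xyz":[0,0,0],"dr":[0,0,1],"jaw":0.8}]' && python3 -m handwheel '[{"xyz":[0,0,0],"dr":[0,0,1],"jaw":0.8},{"xyz":[0,0,0],"dr":[0,0,1],"jaw":0.8},{"xyz":[0,0,0],"dr":[0,0,1],"jaw":0.8},{"xyz":[0,0,0],"dr":[0,0,1],"jaw":0.8},{"xyz":[0,0,0],"dr":[0,0,1],"jaw":0.8},{"xyz":[0,0,0],"dr":[0,0,1],"jaw":0.8},{"xyz":[0,0,0],"dr":[0,0,1],"jaw":0.8},{"xyz":[0,0,0],"dr":[0,0,1],"jaw":0.8},{"xyz":[0,0,0],"dr":[0,0,1],"jaw":0.8},{"xyz":[0,0,0],"dr":[0,0,1],"jaw":0.8}]' && python3 -m handwheel '[{"xyz":[0,0,0],"dr":[0,0,1],"jaw":0.8},{"xyz":[0,0,0],"dr":[0,0,1],"jaw":0.8},{"xyz":[0,0,0],"dr":[0,0,1],"jaw":0.8},{"xyz":[0,0,0],"dr":[0,0,0],"jaw":0.8},{"xyz":[0,0,0],"dr":[0,0,0],"jaw":0.8}]'; python3 tgt.py .4451 -.1628 .007 -35.5
```

```text
time_s: 7.17
tool_pos: [0.5309, -0.1301, 0.107]
eef_rot: [1.579, 2.715, 0.0]
force: [-0.1, 0.4, -0.4]
gripper_width: 0.0092
grip_force: 0.0
time_s: 8.0
tool_pos: [0.5308, -0.1301, 0.1068]
eef_rot: [2.579, 1.794, 0.0]
force: [0.7, -0.0, 0.1]
gripper_width: 0.009
grip_force: 0.0
time_s: 8.42
tool_pos: [0.5306, -0.1299, 0.1067]
eef_rot: [2.786, 1.451, 0.0]
force: [-0.3, -0.2, -0.2]
gripper_width: 0.0092
grip_force: 0.0
pos [ 0.5306 -0.1299  0.1067] tool y ang -34.96 tilt z [ 0. -0. -1.] shift units [-3.8  -2.56  4.98] turn units 0.11
```

```bash
python3 -m handwheel '[{"xyz":[-0.95,-0.64,0],"dr":[0,0,0.1],"jaw":0.8},{"xyz":[-0.95,-0.64,0],"dr":[0,0,0],"jaw":0.8},{"xyz":[-0.95,-0.64,0],"dr":[0,0,0],"jaw":0.8},{"xyz":[-0.95,-0.64,0],"dr":[0,0,0],"jaw":0.8},{"xyz":[0,0,0],"dr":[0,0,0],"jaw":0.8},{"xyz":[0,0,1],"dr":[0,0,0],"jaw":0.8},{"xyz":[0,0,1],"dr":[0,0,0],"jaw":0.8},{"xyz":[0,0,1],"dr":[0,0,0],"jaw":0.8},{"xyz":[0,0,0.7],"dr":[0,0,0],"jaw":0.8},{"xyz":[0,0,0],"dr":[0,0,0],"jaw":0.8}]'; python3 tgt.py .4451 -.1628 .007 -35.5
```

```text
time_s: 9.25
tool_pos: [0.4433, -0.1613, 0.0305]
eef_rot: [-2.79, -1.438, 0.004]
force: [0.1, 0.5, -0.3]
gripper_width: 0.0097
grip_force: 0.0
pos [ 0.4433 -0.1613  0.0305] tool y ang -35.48 tilt z [-0.003  0.001 -1.   ] shift units [-0.01  0.12  1.17] turn units 0.0
```

```bash
python3 -m handwheel '[{"xyz":[0,0.1,0.6],"dr":[0,0,0],"jaw":0.8},{"xyz":[0,0,0.55],"dr":[0,0,0],"jaw":0.8},{"xyz":[0,0,0],"dr":[0,0,0],"jaw":0.8},{"xyz":[0.25,0,0],"dr":[0,0,0],"jaw":0.8},{"xyz":[0.25,0,0],"dr":[0,0,0],"jaw":0.8},{"xyz":[0.2,0,0],"dr":[0,0,0],"jaw":0.8},{"xyz":[0.2,0,0],"dr":[0,0,0],"jaw":0.8},{"xyz":[0.25,0,0],"dr":[0,0,0],"jaw":0.8},{"xyz":[0.25,0,0],"dr":[0,0,0],"jaw":0.8},{"xyz":[0.25,0,0],"dr":[0,0,0],"jaw":0.8}]' && python3 -m handwheel '[{"xyz":[0.25,0,0],"dr":[0,0,0],"jaw":0.8},{"xyz":[0.25,0,0],"dr":[0,0,0],"jaw":0.8},{"xyz":[0.25,0,0],"dr":[0,0,0],"jaw":0.8},{"xyz":[0.25,0,0],"dr":[0,0,0],"jaw":0.8},{"xyz":[0.2,0,0],"dr":[0,0,0],"jaw":0.8},{"xyz":[0,0,0],"dr":[0,0,0],"jaw":0.8}]'; python3 - <<'E'
from h import *
from tgt import go
go(.4433,-.1613,.006,56.1-90)
for n in("wrist",):
    c=cal(n);a,d=vision.capture(n);np.savez("pics/w4.npz",a=a,d=d,K=c[0],R=c[1],t=c[2])
    cv2.imwrite("pics/w4.png",cv2.resize(a[:,:,::-1],(800,600),interpolation=cv2.INTER_CUBIC))
E
```

```text
time_s: 10.08
tool_pos: [0.4655, -0.1357, 0.0098]
eef_rot: [2.794, 1.436, 0.0]
force: [-0.4, -1.1, 0.9]
gripper_width: 0.0092
grip_force: 0.6
time_s: 10.58
tool_pos: [0.4795, -0.116, 0.0095]
eef_rot: [2.794, 1.436, 0.0]
force: [-0.5, -0.0, 1.1]
gripper_width: 0.0092
grip_force: 0.0
pos [ 0.4795 -0.116   0.0095] tool y ang -35.58 tilt z [ 0.  0. -1.] shift units [-2.89 -0.16  0.18] turn units -0.34
```

View pics/w4.png

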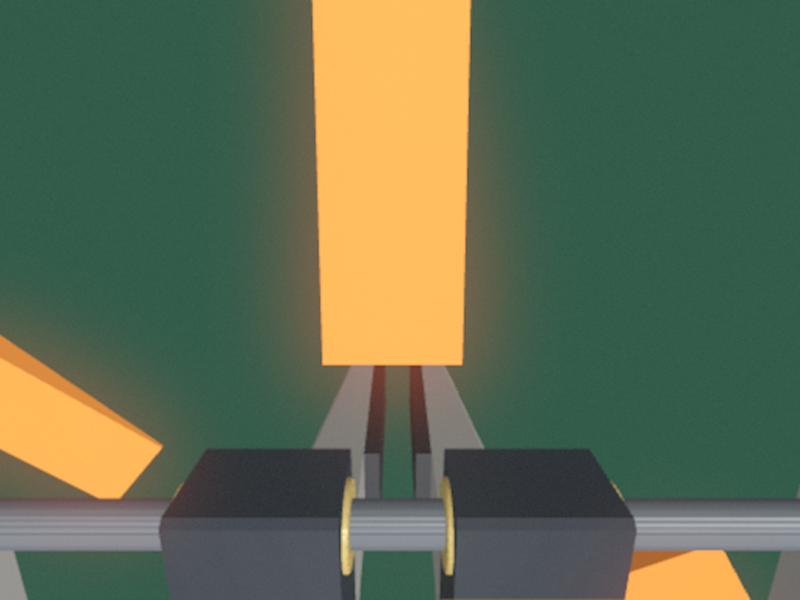

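The wedge sits flush and centred on the fingers: tail edge at (322–463, 365), finger centre at column 395. I'll keep pushing.

```bash
python3 -m handwheel '[{"xyz":[0.1,0,0.1],"dr":[0,0,0],"jaw":0.8},{"xyz":[0.2,0,0],"dr":[0,0,0],"jaw":0.8},{"xyz":[0.2,0,0],"dr":[0,0,0],"jaw":0.8},{"xyz":[0.2,0,0],"dr":[0,0,0],"jaw":0.8},{"xyz":[0.2,0,0],"dr":[0,0,0],"jaw":0.8},{"xyz":[0.2,0,0],"dr":[0,0,0],"jaw":0.8},{"xyz":[0.2,0,0],"dr":[0,0,0],"jaw":0.8}]' && python3 -m handwheel '[{"xyz":[0.2,0,0],"dr":[0,0,0],"jaw":0.8},{"xyz":[0.2,0,0],"dr":[0,0,0],"jaw":0.8},{"xyz":[0.2,0,0],"dr":[0,0,0],"jaw":0.8},{"xyz":[0.2,0,0],"dr":[0,0,0],"jaw":0.8},{"xyz":[0.1,0,0],"dr":[0,0,0],"jaw":0.8},{"xyz":[0.1,0,0],"dr":[0,0,0],"jaw":0.8},{"xyz":[0,0,0],"dr":[0,0,0],"jaw":0.8}]'
cat > lv.py <<'E'
from h import *
from tgt import go
import sys
go(.4795,-.116,.006,-35.5);k=sys.argv[1]
for n in("top","scene"):
    c=cal(n);K,R,t=c;a,D=vision.capture(n);np.savez(f"pics/{n}{k}.npz",a=a,d=D,K=K,R=R,t=t)
    cv2.imwrite(f"pics/{n}{k}.png",cv2.resize(a[150:270,170:330,::-1] if n=="scene" else a[120:280,140:353,::-1],(800,600),interpolation=cv2.INTER_CUBIC))
# pan tilt (top depth), compare with start
for kk in("0",k):
    z=np.load(f"pics/top{kk}.npz");a,D,K,R,t=[z[q] for q in"adKRt"]
    hsv=cv2.cvtColor(a,cv2.COLOR_RGB2HSV)
    vv,uu=np.mgrid[150:260,150:275];P=np.array([px2w(K,R,t,D,u,v) for u,v in zip(uu.ravel(),vv.ravel())])
    c=np.array([.548,.133]);m=(np.hypot(*(P[:,:2]-c).T)<.045)&(P[:,2]>.06)&(P[:,2]<.1);Q=P[m]
    for _ in range(3):
        co=np.linalg.lstsq(np.c_[Q[:,:2]-c,np.ones(len(Q))],Q[:,2],rcond=None)[0];r=Q[:,2]-np.c_[Q[:,:2]-c,np.ones(len(Q))]@co;Q=Q[abs(r)<.006]
    g=np.radians(56.1);print(kk,len(Q),"h",co[2].round(4),"slope along x,y",co[0]*np.cos(g)+co[1]*np.sin(g),-co[0]*np.sin(g)+co[1]*np.cos(g))
E
python3 lv.py 5
```

```text
time_s: 11.22
tool_pos: [0.4931, -0.0961, 0.0075]
eef_rot: [-2.794, -1.436, 0.003]
force: [-5.0, -6.5, 5.4]
gripper_width: 0.0094
grip_force: 4.3
time_s: 11.8
tool_pos: [0.5051, -0.0796, 0.0075]
eef_rot: [-2.794, -1.436, 0.003]
force: [-3.0, -4.0, 4.8]
gripper_width: 0.0091
grip_force: 2.5
pos [ 0.5051 -0.0796  0.0075] tool y ang -35.6 tilt z [-0.002 -0.    -1.   ] shift units [-2.22  0.02  0.08] turn units -0.02
0 1223 h 0.079 slope along x,y 0.035148215630491114 0.05661415903452149
5 1207 h 0.0783 slope along x,y 0.005625949938223532 0.004949640746070974
```

View pics/scene5.png

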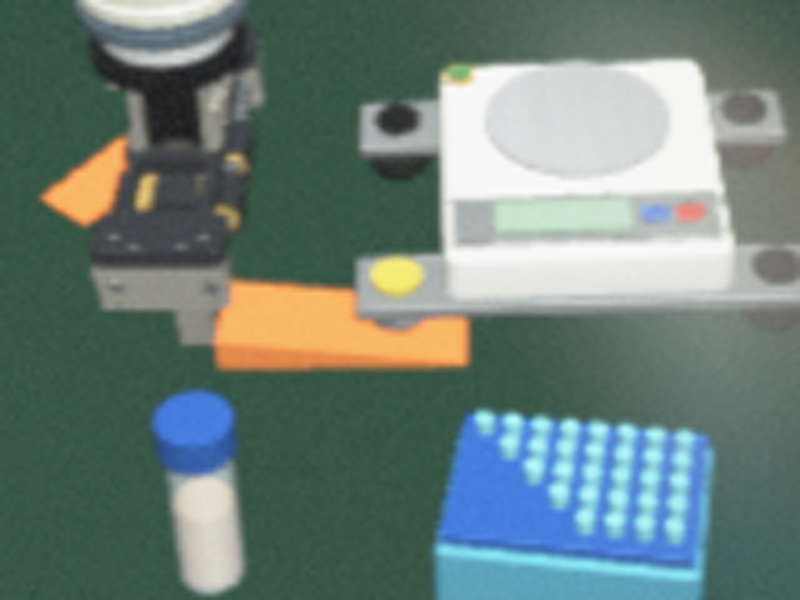

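The wedge is under the foot: the ball at (395,320) rests on its slope. The measured tilt is down from 0.067 to about 0.008 rad. By dead reckoning about 10 mm is left.

```bash
python3 -m handwheel '[{"xyz":[0.1,0,0],"dr":[0,0,0],"jaw":0.8},{"xyz":[0.1,0,0],"dr":[0,0,0],"jaw":0.8},{"xyz":[0.1,0,0],"dr":[0,0,0],"jaw":0.8},{"xyz":[0.1,0,0],"dr":[0,0,0],"jaw":0.8},{"xyz":[0.1,0,0],"dr":[0,0,0],"jaw":0.8},{"xyz":[0,0,0],"dr":[0,0,0],"jaw":0.8},{"xyz":[0,0,0],"dr":[0,0,0],"jaw":0.8}]'; python3 lv.py 6
```

```text
time_s: 12.48
tool_pos: [0.5108, -0.0715, 0.0075]
eef_rot: [-2.794, -1.436, 0.002]
force: [-3.6, -4.4, 4.3]
gripper_width: 0.0092
grip_force: 2.9
pos [ 0.5108 -0.0715  0.0075] tool y ang -35.6 tilt z [-0.002 -0.    -1.   ] shift units [-2.72  0.02  0.08] turn units -0.02
0 1223 h 0.079 slope along x,y 0.035148215630491114 0.05661415903452149
6 1207 h 0.0784 slope along x,y 3.812562780253128e-06 -0.0025246302824662244
```

Level within the noise. I'll withdraw.

```bash
python3 -m handwheel '[{"xyz":[-0.2,0,0],"dr":[0,0,0],"jaw":0.8},{"xyz":[-0.5,0,0],"dr":[0,0,0],"jaw":0.8},{"xyz":[-1,0,0],"dr":[0,0,0],"jaw":0.8},{"xyz":[-1,0,0],"dr":[0,0,0],"jaw":0.8},{"xyz":[-0.5,0,-0.5],"dr":[0,0,0],"jaw":0.8},{"xyz":[0,0,-1],"dr":[0,0,0],"jaw":0.8},{"xyz":[0,0,-1],"dr":[0,0,0],"jaw":0.8},{"xyz":[0,0,-1],"dr":[0,0,0],"jaw":0.8},{"xyz":[0,0,-1],"dr":[0,0,0],"jaw":0.8},{"xyz":[0,0,0],"dr":[0,0,0],"jaw":0.8}]' && python3 -m handwheel '[{"xyz":[0,0,-1],"dr":[0,0,0],"jaw":0.8},{"xyz":[0,0,-1],"dr":[0,0,0],"jaw":0.8},{"xyz":[0,0,0],"dr":[0,0,0],"jaw":0.8},{"xyz":[0,0,0],"dr":[0,0,0],"jaw":0.8},{"xyz":[0,0,0],"dr":[0,0,0],"jaw":0.8},{"xyz":[0,0,0],"dr":[0,0,0],"jaw":0.8}]'; python3 lv.py 7
```

```text
time_s: 13.42
tool_pos: [0.4766, -0.124, 0.1015]
eef_rot: [2.791, 1.433, 0.007]
force: [0.8, -0.1, -0.6]
gripper_width: 0.009
grip_force: 0.0
time_s: 13.92
tool_pos: [0.4736, -0.123, 0.1365]
eef_rot: [-2.793, -1.435, 0.002]
force: [0.7, -0.7, 0.8]
gripper_width: 0.0089
grip_force: 0.0
pos [ 0.4736 -0.123   0.1365] tool y ang -35.62 tilt z [-0.002  0.    -1.   ] shift units [0.46 0.05 6.52] turn units -0.02
0 1223 h 0.079 slope along x,y 0.035148215630491114 0.05661415903452149
7 1207 h 0.0783 slope along x,y -0.001160584662374824 -0.005552987816999968
```

View pics/scene7.png

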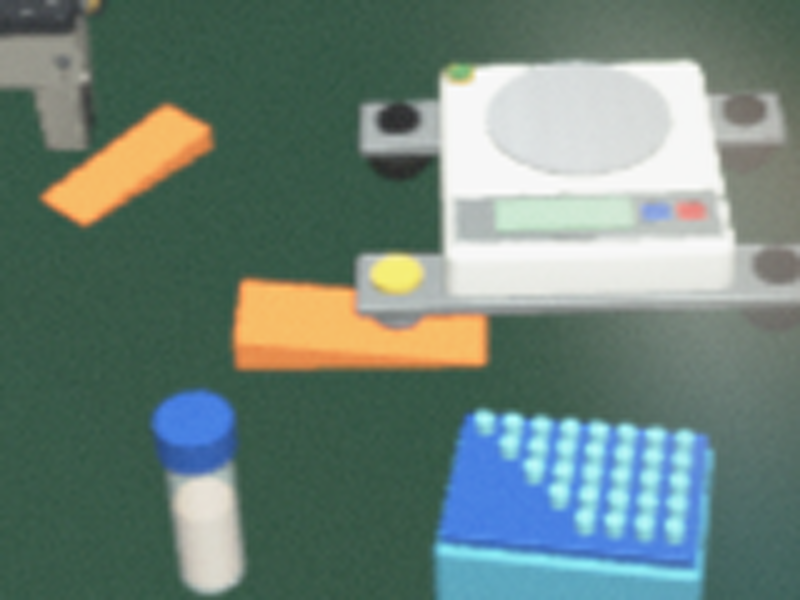

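The wedge stands with the ball foot on it at (397,318). The hand is clear, the tilt is about 0.006 rad, and the tube and tip box are undisturbed.

```bash
python3 -c "
from workcell import ctrl
print(ctrl.job_done())"
```

```text
the job is handed in; nothing more can be done
None
```

The orange wedge is under the short foot and the balance stands level to about 0.006 rad by my last measurement; the hand is clear and the job is handed in, but no verdict came back.

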